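# Nest the saucepans with fanned handles

## Task

Clear up after cooking: stand the wooden spatula in the plain utensil jar and nest the three saucepans where the largest one stands, medium into large and small into medium, each sitting flat and fully down. Fan the handles like a hand of cards, each about 45 degrees further round than the one below, always in the same direction, so that every handle clears the others. Set the pans down gently, and leave the jar, the large pan and everything else where they are.

Things in the scene. Friction and masses are not known exactly. Their poses are not given: they have to be found in the camera images.
- pan_large: largest of three plain steel saucepans. Origin: centre of underside; handle along own -x, z up. Rim: outer radius 74 mm, 92 mm high; foot radius 4 mm less; wall 3, floor 4 mm. Black handle, 16 mm square, 120 mm long, its axis starts at the wall 4 mm over the rim and rises outward 15 degrees. 0.55 kg.
- pan_medium: medium steel pan, spatula in it. Origin: centre of underside; handle along own -x, z up. Rim: outer radius 62 mm, 94 mm high; foot radius 4 mm less; wall 3, floor 4 mm. Black handle, 16 mm square, 110 mm long, its axis starts at the wall 4 mm over the rim and rises outward 15 degrees. 0.32 kg. Nested: underside 4 mm above the large pan's, 9 mm play; will not go down with its handle over the other.
- pan_small: smallest steel saucepan. Origin: centre of underside; handle along own -x, z up. Rim: outer radius 50 mm, 96 mm high; foot radius 4 mm less; wall 3, floor 4 mm. Black handle, 16 mm square, 105 mm long, its axis starts at the wall 4 mm over the rim and rises outward 15 degrees. 0.24 kg. Nested: underside 4 mm above the medium pan's, 9 mm play all round.
- pan_medium_grip (a point): centre of the handle's section 55 mm out along the handle of the medium pan: 115 mm out from the pan's axis and 112 mm above its underside; a good place to pinch across the 16 mm width from above
- pan_small_grip (a point): centre of the handle's section 55 mm out along the handle of the small pan: 103 mm out from the pan's axis and 114 mm above its underside; a good place to pinch across the 16 mm width from above
- pan_large_tip (a point): end of the handle of the large pan, on its axis, 190 mm out from the pan's axis
- pan_medium_tip (a point): end of the handle of the medium pan, on its axis, 168 mm out from the pan's axis
- pan_small_tip (a point): end of the handle of the small pan, on its axis, 151 mm out from the pan's axis
- spatula: flat wooden spatula, 213 x 17 x 6 mm, 20 g. Origin: middle of one flat side; own y along its length to the end that is up at the start, x across its width, z through its thickness. It starts leaning in the medium pan about 50 degrees from upright, foot in the corner of the floor, flat side on the rim across from it, 70 mm of it beyond the rim, its width level
- spatula_top (a point): middle of the end of the spatula that is up at the start
- spatula_foot (a point): middle of the end of the spatula that is in the pan at the start, 213 mm from the other end
- jar: plain pale-grey stoneware utensil jar, straight, no handle, empty, 112 mm tall, 72 mm across, inner radius 30 mm, floor 6 mm thick, 0.7 kg. Origin: centre of its underside; z is up
- jar_mouth (a point): centre of the jar's mouth, level with its rim, 112 mm above the worktop. Overhead and behind, fixed: the hood, 600 mm above the worktop, from x = 0.62 m back and y = 0.35 m leftwards; wall cabinets and pelmet, 500 mm above it, from x = 0.66 m back. Keep the wrist clear of them
- mug: striped mug, 90 mm tall, stands by; origin: centre of its underside
- water_glass: drinking glass, 92 mm tall, stands by; origin: centre of its underside
- tuna_tin: food tin, 75 mm across, 58 mm tall, stands by; origin: centre of its underside
- lemon: lemon, about 60 mm, lies by; origin: its underside
- garlic: garlic bulb, about 58 mm, lies by; origin: its underside
- teaspoon: steel teaspoon, 130 mm, lies by; origin: its underside
- peeler: black vegetable peeler, 170 mm, lies by; origin: its underside

How it is judged (in metres and radians):
At the end, for the whole second after the job is handed in: Spatula in the jar, one end at its floor, leaning under 33 deg; pans nested within 12 mm of centre, 3.5 mm of fully down and 4 deg of level; each handle 20 to 75 deg from the one below, same turn both times; large pan within 50 mm, jar within 40 mm of their start; at rest, released (((z of spatula_foot in the frame of jar between 0 and 0.03 m and horizontal distance between spatula_foot and jar below 0.034 m) or (z of spatula_top in the frame of jar between 0 and 0.03 m and horizontal distance between spatula_top and jar below 0.034 m)) and (angle between spatula's own y axis and vertical below 0.575959 rad or angle between spatula's own y axis and vertical above 2.56563 rad) and horizontal distance between pan_medium and pan_large below 0.012 m and z of pan_medium in the frame of pan_large between 0 and 0.0075 m and horizontal distance between pan_small and pan_medium below 0.012 m and z of pan_small in the frame of pan_medium between 0 and 0.0075 m and (((x of pan_medium_tip in the frame of pan_large below -0.0435468 m and y of pan_medium_tip in the frame of pan_large below -0.0575455 m) and (x of pan_small_tip in the frame of pan_medium below -0.039191 m and y of pan_small_tip in the frame of pan_medium below -0.0517894 m)) or ((x of pan_medium_tip in the frame of pan_large below -0.0435468 m and y of pan_medium_tip in the frame of pan_large above 0.0575455 m) and (x of pan_small_tip in the frame of pan_medium below -0.039191 m and y of pan_small_tip in the frame of pan_medium above 0.0517894 m))) and angle between each of pan_large, pan_medium, pan_small, jar's own z axis and vertical below 0.0698132 rad and height (world z) of each of pan_large, jar below 0.006 m and distance of pan_large from where it was at the start of the episode below 0.05 m and distance of jar from where it was at the start of the episode below 0.04 m and linear speed of each of pan_large, pan_medium, pan_small, spatula, jar below 0.02 m/s); the robot touches nothing.
It fails at once if a bystander (mug, glass, tin, lemon, garlic, teaspoon, peeler) is pushed more than 40 mm from its place (distance of any of mug, water_glass, tuna_tin, lemon, garlic, teaspoon, peeler from where it was at the start of the episode above 0.04 m).
It fails at once if a pan is dropped into the one below (moves faster than 0.6 m/s inside it, as after a fall of 20 mm) ((linear speed of pan_medium above 0.6 m/s and horizontal distance between pan_medium and pan_large below 0.03 m and z of pan_medium in the frame of pan_large below 0.05 m) or (linear speed of pan_small above 0.6 m/s and horizontal distance between pan_small and pan_medium below 0.03 m and z of pan_small in the frame of pan_medium below 0.05 m)).
It also fails if it takes over 72 s, if anything falls off the work surface, if the arm or the gripper's body presses on something with over 40 N, if the wrist force passes 120 N, or if a joint passes its speed limit or range.

## Robot

A 7-joint arm with a two-finger parallel gripper is mounted at the origin on a cart in front of the work surface, level with it; the furniture and walls round the work are solid. World frame = base frame: x ahead of the robot, y to its left, z up, the work surface at z = 0. Lengths are in mm, angles in rad, forces in N, time in s.
With the tool pointing down it reaches from about 400 to 875 mm from the base axis. Payload 4.4 kg.
Tool frame: the origin (TCP) lies midway between the tips of the shut fingers; the grasp point (between the pads) lies 19 mm behind it (ctrl.grip_point_offset is the distance from the TCP to the grasp point, in mm); z points along the fingers, y is the line along which they close (so a half turn about z gives the same grasp; the last joint's range is limited). The gripper opens to 85 mm and grips with 20 to 120 N. Pads are 22 mm wide; open, the fingers measure 114 mm over their backs; the gripper's body (76 mm by 85 mm) begins 54 mm behind the grasp point. The pads swing forward as they close: fully open they stand 13 mm farther back than shut.
Start: joints at [-1.3, 0.628, 0.038, 1.517, -0.027, 0.996, -0.02], TCP at [214.781, 613.504, 231.313] pointing down, gripper open.
Joint ranges: [-3.06, 3.06], [-0.37, 2.12], [-1.25, 1.32], [0.18, 2.47], [-1.1, 4.24], [0.23, 1.98], [-2.94, 2.94]. Speed limits (rad/s): [2.57, 2.57, 3.14, 3.14, 3.14, 3.14, 3.14].

## Interface

Orientations are given as [roll, pitch, yaw] about the fixed x, y, z axes, in that order (R = Rz(yaw) Ry(pitch) Rx(roll)).
In Python, from cell import ctrl gives the robot as it stands.
- The arm moves only by the shell command python3 nudge.py 'ROWS'. ROWS is a JSON list of rows, 1 to 12 of them, each of 7 numbers: dx, dy, dz in mm, then a rotation vector rx, ry, rz in rad, then the finger opening in mm; each row shifts and turns the commanded pose from where the row before left it, along the tool's axes as they then stand; what a row does not reach is not made up. A row lasts 1/10 s, in which the tool goes at most 50 mm and 0.15 rad, less where a joint would pass 70% of its speed; a pose out of reach is approached as far as the arm can. The fingers move at their own pace and stop on an object; the grip force is fixed at half the most. Time passes only in rows, so rows that do not move let the fingers close. It prints the time, the measured TCP pose, the force, the opening and the grip force at its end.
- ctrl.read_state(): the state, without advancing time (a new reading comes with each control period).
- ctrl.get_image(name): name is "scene" or "side" or "wrist"; returns the picture (400x640x3 uint8, blue, green, red); there is no depth.
- ctrl.calibration(name): a dict with "fx", "fy", "cx", "cy" (pixels), "rvec" (rotation vector, rad) and "tvec" (3), from world to camera coordinates, as OpenCV has them; the wrist camera has in their place "hand_eye" (4x4, takes a point from camera to tool coordinates, whose origin is the TCP and whose axes are the flange's). Camera axes: x right, y down, z forward; pixel columns grow to the right and rows downward; lengths in mm; the calibration is good to about 2 mm. The wrist camera is an equidistant fisheye: a pixel r from the principal point sees the ray r / f radians off the axis. A picture is of the moment at which its call begins: read the wrist's pose just before it. calibration takes no time and is no camera call.
- ctrl.finish_job(): hands the job in; it is judged then, once.
The state is a dict: "clock": time; "qpos": joint angles; "qd": joint speeds; "tau": joint torques, N m; "eef_pos": TCP position; "tool_rot": TCP orientation; "force": force on the tool from outside, world axes, zero at the start; "torque": the same for the moment, N m; "width": finger opening in mm; "gripper_force": force on a finger pad.
Only numpy, scipy, OpenCV 4.12 (cv2) and the standard library are available. Lean on these libraries where they do the work, as an engineer would, in place of code of your own. Each camera call takes 0.05 s, during which the arm holds its last target. There are 200 camera calls.

## Working session

There is one attempt and no reset: what is moved stays moved. The work goes in short steps, Python scripts to look and compute and a shell command to move; the robot and the scene stay as the last step left them, time stands still between calls to the robot, and variables do not carry over. Pictures are saved under pics/ and viewed, at most 10 in all, crops included, and the job is handed in when it is done.

```bash
ls; mkdir -p pics
python3 - <<'E'
from cell import ctrl
import cv2
s=ctrl.read_state();print({k:s[k] for k in('clock','eef_pos','tool_rot','width','force')})
for n in('scene','side','wrist'):
    print(n,ctrl.calibration(n)); 
    cv2.imwrite(f'pics/{n}0.png',ctrl.get_image(n))
E
```

```text
cell.py
nudge.py
pics
{'clock': 0.0, 'eef_pos': array([214.5570469 , 612.91188759, 230.39076864]), 'tool_rot': array([-3.13972077e+00,  3.07442940e-05,  2.80480141e+00]), 'width': 85.42415451380673, 'force': array([-0.38979069, -0.2562708 ,  0.38271534])}
scene {'fx': 444.80840368262153, 'fy': 444.80840368262153, 'cx': 311.71286006741485, 'cy': 195.4241025059626, 'rvec': array([ 2.21731971, -0.71334805,  0.32080303]), 'tvec': array([-455.84452394,  242.81179534,  964.0701647 ])}
side {'fx': 475.88349249573724, 'fy': 475.88349249573724, 'cx': 308.09137062963225, 'cy': 195.88831568043105, 'rvec': array([ 1.28228317, -2.26456159,  0.90880304]), 'tvec': array([216.29693036, 451.67621265, 958.24101381])}
wrist {'fx': 309.70691628693146, 'fy': 309.70691628693146, 'cx': 318.12598253013056, 'cy': 194.35936026992084, 'hand_eye': array([[ 3.47297648e-04, -9.64220083e-01, -2.65102830e-01,
         6.75230250e+01],
       [ 9.99999274e-01,  2.90608125e-05,  1.20434918e-03,
        -4.02845969e-01],
       [-1.15355357e-03, -2.65103056e-01,  9.64219394e-01,
        -1.43349140e+02],
       [ 0.00000000e+00,  0.00000000e+00,  0.00000000e+00,
         1.00000000e+00]])}
```
View pics/scene0.png

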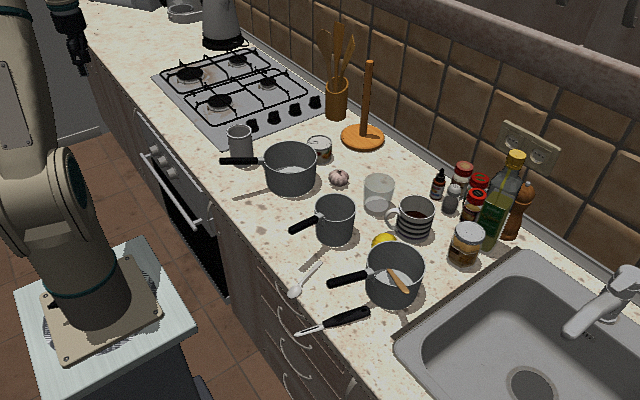

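View pics/side0.png

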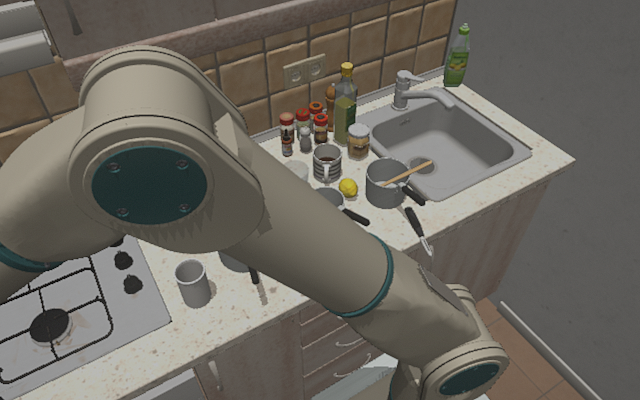

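The scene view shows the jar at about (240,145), the large pan at (290,165) with its handle left to (222,160), and the small pan at (335,218) with its handle to (291,230). The medium pan is at (393,272) with its handle to (330,283), and the spatula's upper end is near (408,290). The side view shows the spatula leaning towards the sink, with its top at (433,162).

Create h.py:
```python
import numpy as np, cv2
from cell import ctrl
def cam(n):
    c=ctrl.calibration(n);R=cv2.Rodrigues(np.array(c['rvec']))[0];t=np.array(c['tvec']).ravel()
    K=np.array([[c['fx'],0,c['cx']],[0,c['fy'],c['cy']],[0,0,1.]]);return K,R,t
def ray(n,uv):
    K,R,t=cam(n);d=R.T@np.linalg.solve(K,[uv[0],uv[1],1]);return -R.T@t,d/np.linalg.norm(d)
def onz(n,uv,z):
    o,d=ray(n,uv);return o+d*(z-o[2])/d[2]
def proj(n,p):
    K,R,t=cam(n);q=K@(R@np.array(p,float)+t);return q[:2]/q[2]
def tri(a,ua,b,ub):
    o1,d1=ray(a,ua);o2,d2=ray(b,ub);k=np.linalg.lstsq(np.c_[d1,-d2],o2-o1,rcond=None)[0]
    p,q=o1+k[0]*d1,o2+k[1]*d2;return (p+q)/2,np.linalg.norm(p-q)
def rect(n,img,z,x0,x1,y0,y1,s=1.):
    # top view: column = (y1-y)*s, row = (x1-x)*s
    c=np.float32([[x0,y0],[x0,y1],[x1,y0],[x1,y1]])
    src=np.float32([proj(n,[a,b,z]) for a,b in c]);dst=np.float32([[(y1-b)*s,(x1-a)*s] for a,b in c])
    return cv2.warpPerspective(img,cv2.getPerspectiveTransform(src,dst),(int((y1-y0)*s),int((x1-x0)*s)))
```

Run:
```python
from h import *
for k,uv,z in [('jar',(240,130),112),('L',(290,155),92),('S',(335,205),96),('M',(394,262),94),('Ltip',(222,160),125),('Mtip',(330,283),125),('Stip',(291,230),125)]:
    print(k,onz('scene',uv,z).round())
print(tri('scene',(408,291),'side',(432,162)))
img=cv2.imread('pics/scene0.png')
cv2.imwrite('pics/crop.png',cv2.resize(img[110:320,200:440],None,fx=3.2,fy=2.85*1,interpolation=cv2.INTER_CUBIC)[:599,:800])
```

```text
jar [506. 274. 112.]
L [571. 115.  92.]
S [ 545. -117.   96.]
M [ 540. -327.   94.]
Ltip [392. 162. 125.]
Mtip [ 383. -309.  125.]
Stip [ 399. -148.  125.]
(array([ 475.06868518, -419.36694495,  143.22874414]), np.float64(9.399566152326935))
```

Run:
```python
from h import *
img=cv2.imread('pics/scene0.png')
r=rect('scene',img,94,360,660,-450,340,1.0)
cv2.imwrite('pics/r94.png',r)
side=cv2.imread('pics/side0.png')
w=cv2.imread('pics/wrist0.png')
b=np.zeros((600,790,3),np.uint8);b[:300]=r
c=cv2.resize(img[225:335,300:450],None,fx=2.6,fy=2.6,interpolation=cv2.INTER_CUBIC);b[305:305+c.shape[0],:c.shape[1]]=c
c=cv2.resize(side[140:220,340:455],None,fx=3.4,fy=3.4,interpolation=cv2.INTER_CUBIC);b[305:305+c.shape[0],395:395+c.shape[1]]=c[:295,:395]
cv2.imwrite('pics/b.png',b)
```

```text
(no output)
```

View pics/b.png

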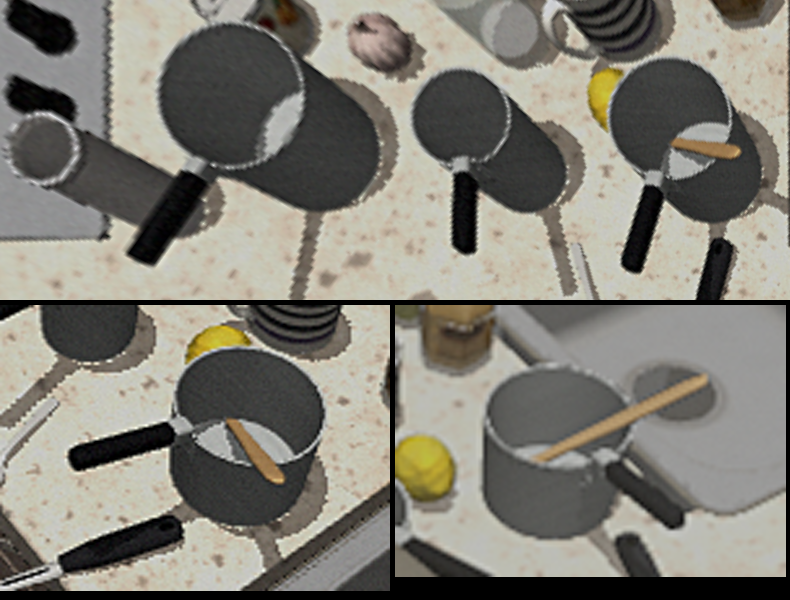

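The top view, rectified at z = 94 (column = 340 − y, row = 660 − x), shows the rims: large at about (231,95), small at (461,118) and medium at (670,118). All handles point towards the robot. The crops show the spatula's top at (278,478) in the scene crop and (703,380) in the side crop. Next I'll fit these precisely.

```bash
cat > meas.py <<'E'
from h import *
from scipy.optimize import least_squares
def circ(n,img,c,R,z,w=9):
    """bright rim: brightest radial sample near R, then a robust circle fit"""
    g=cv2.cvtColor(img,cv2.COLOR_BGR2GRAY).astype(np.float32);c=np.array(c,float)
    for it in range(3):
        P=[];rr=np.arange(R-w,R+w,.5)
        for a in np.arange(0,2*np.pi,.05):
            X=c[0]+rr*np.cos(a);Y=c[1]+rr*np.sin(a)
            q=np.float32([proj(n,[x,y,z]) for x,y in zip(X,Y)])
            v=cv2.remap(g,q[:,:1].copy(),q[:,1:].copy(),cv2.INTER_LINEAR).ravel()
            v=v-cv2.blur(v.reshape(-1,1),(1,15)).ravel()
            i=v.argmax();P.append([X[i],Y[i]])
        P=np.array(P)
        s=least_squares(lambda p:np.hypot(*(P-p[:2]).T)-p[2],[*c,R],loss='soft_l1',f_scale=1.)
        c=s.x[:2];w=max(4,w-2)
    return s.x,np.median(abs(s.fun))
def handle(n,img,c,z,R,lo):
    """black blob towards -x from centre c; tip at radius ~R, height z"""
    g=img.max(2);q=proj(n,[c[0]-.72*R,c[1],z-12])
    m=(g<48).astype(np.uint8);m=cv2.morphologyEx(m,cv2.MORPH_OPEN,np.ones((3,3)))
    k,l,st,ce=cv2.connectedComponentsWithStats(m);out=[]
    for i in range(1,k):
        if 60<st[i,4]<1500:
            v,u=np.nonzero(l==i);W=np.array([onz(n,(a,b),z)[:2] for a,b in zip(u,v)])
            d=np.hypot(*(W-c).T)
            if lo<d.mean()<R and d.max()<R+15: 
                # tip: pixels farthest from the centre
                f=d>d.max()-8;t=W[f].mean(0);m2=W.mean(0)
                out.append((st[i,4],ce[i].round(),d.max().round(),t.round(1),np.degrees(np.arctan2(*(t-c)[::-1])).round(1)))
    return out
E
python3 - <<'E'
from meas import *
img=cv2.imread('pics/scene0.png')
for k,c,R,z,hz,L in [('L',(565,109),72.5,92,127,190),('M',(542,-330),60.5,94,126.5,168),('S',(542,-121),48.5,96,127,151),('jar',(506,274),33,112,0,0)]:
    f,e=circ('scene',img,c,R,z);print(k,f.round(1),round(e,2))
    if L: print(handle('scene',img,f[:2],hz,L,60))
print('tops',[onz('scene',(407,291.5),z).round() for z in (135,141,147)],tri('scene',(407,291.5),'side',(430.6,162)))
b=cv2.inRange(img,(20,60,120),(110,160,230))[240:310,350:430]
v,u=np.nonzero(b);u+=350;v+=240;print(len(u),u.min(),u.max(),v.min(),v.max())
print('garlic',onz('scene',(339,178),25),'glass',onz('scene',(378,185),92),'lemon',onz('scene',(383,241),30),'peeler',onz('scene',(345,320),10))
E
```

```text
Traceback (most recent call last):
  File "meas.py", line 10, in circ
    q=np.float32([proj(n,[x,y,z]) for x,y in zip(X,Y)])
                  ~~~~^^^^^^^^^^^
  File "h.py", line 11, in proj
    K,R,t=cam(n);q=K@(R@np.array(p,float)+t);return q[:2]/q[2]
          ~~~^^^
  File "h.py", line 4, in cam
    c=ctrl.calibration(n);R=cv2.Rodrigues(np.array(c['rvec']))[0];t=np.array(c['tvec']).ravel()
ValueError: time passes only in moves, steps and waits
```

```bash
sed -i 's/^def cam(n):/from functools import cache\n@cache\ndef cam(n):/' h.py
python3 - <<'E'
from meas import *
img=cv2.imread('pics/scene0.png')
for k,c,R,z,hz,L in [('L',(565,109),72.5,92,127,190),('M',(542,-330),60.5,94,126.5,168),('S',(542,-121),48.5,96,127,151),('jar',(506,274),33,112,0,0)]:
    f,e=circ('scene',img,c,R,z);print(k,f.round(1),round(e,2))
    if L: print(handle('scene',img,f[:2],hz,L,60))
print('tops',[onz('scene',(407,291.5),z).round() for z in (135,141,147)],tri('scene',(407,291.5),'side',(430.6,162)))
b=cv2.inRange(img,(20,60,120),(110,160,230))[240:310,350:430]
v,u=np.nonzero(b);u+=350;v+=240;print(len(u),u.min(),u.max(),v.min(),v.max())
print('garlic',onz('scene',(339,178),25),'glass',onz('scene',(378,185),92),'lemon',onz('scene',(383,241),30),'peeler',onz('scene',(345,320),10))
E
```

```text
L [567.9 114.2  73.2] 0.69
[(np.int32(127), array([274., 117.]), np.float64(179.0), array([623.2, 279.7]), np.float64(71.5)), (np.int32(94), array([253., 125.]), np.float64(173.0), array([540.6, 280.7]), np.float64(99.3)), (np.int32(278), array([239., 160.]), np.float64(190.0), array([387.1, 154.8]), np.float64(167.4))]
M [ 543.3 -328.4   61.1] 0.54
[(np.int32(99), array([415., 214.]), np.float64(135.0), array([ 659.7, -270.9]), np.float64(26.3)), (np.int32(362), array([346., 279.]), np.float64(171.0), array([ 378.1, -310.8]), np.float64(173.9))]
S [ 542.  -120.7   49.4] 0.64
[(np.int32(242), array([303., 224.]), np.float64(154.0), array([ 395.9, -153.2]), np.float64(-167.4))]
jar [500.7 274.7  33.8] 0.71
tops [array([ 483., -414.,  135.]), array([ 480., -417.,  141.]), array([ 476., -419.,  147.])] (array([ 476.49496196, -417.46831446,  140.85146677]), np.float64(5.620865866621436))
300 350 429 240 309
garlic [671.09546006  20.62501938  25.        ] glass [ 682.31482882 -119.48335763   92.        ] lemon [ 606.92975013 -230.42262158   30.        ] peeler [ 405.42946998 -336.3498282    10.        ]
```

```bash
cat > go.py <<'E'
from h import *
from scipy.spatial.transform import Rotation as Rn
def target(yaw,tilt=0,roll=0): return Rn.from_euler('z',yaw,degrees=True)*Rn.from_euler('x',180+roll,degrees=True)*Rn.from_euler('y',tilt,degrees=True)
def plan(p,R):
    s=ctrl.read_state();Rc=Rn.from_euler('xyz',s['tool_rot']);d=np.array(p)-s['eef_pos']
    print('t',round(float(s['clock']),2),'at',s['eef_pos'].round(1),np.degrees(s['tool_rot']).round(1),'w',round(float(s['width']),1),'F',s['force'].round(1),'q',s['qpos'].round(2))
    print('shift in present axes',Rc.inv().apply(d).round(1),'in target axes',R.inv().apply(d).round(1),'turn',(Rc.inv()*R).as_rotvec().round(3))
E
A='[-45,0,0,0,0,0.0776,85]'
python3 nudge.py '[[0,-35,0,0,0,0,85],[0,-35,0,0,0,0,85],[-45,0,0,0,0,0.0776,85],[-45,0,0,0,0,0.0776,85],[-45,0,0,0,0,0.0776,85],[-45,0,0,0,0,0.0776,85],[-45,0,0,0,0,0.0776,85],[-45,0,0,0,0,0.0776,85],[-45,0,0,0,0,0.0776,85],[-45,0,0,0,0,0.0776,85],[-45,0,0,0,0,0.0776,85],[-45,0,0,0,0,0.0776,85]]'
python3 nudge.py '[[-45,0,0,0,0,0.0776,85],[-45,0,0,0,0,0.0776,85],[-45,0,0,0,0,0.0776,85],[-45,0,0,0,0,0.0776,85],[-45,0,0,0,0,0.0776,85],[-45,0,0,0,0,0.0776,85],[-45,0,0,0,0,0.0776,85],[-45,0,0,0,0,0.0776,85],[-45,0,0,0,0,0.0776,85],[-45,0,0,0,0,0.0776,85],[-45,0,0,0,0,0.0776,85],[-45,0,0,0,0,0.0776,85]]'
python3 nudge.py '[[-45,0,0,0,0,0.0776,85],[-45,0,0,0,0,0.0776,85],[0,0,0,0,0,0,60]]'
python3 - <<'E'
from go import *
plan([471.4,-426.5,177.8],target(53.7,30))
E
```

```text
clock: 1.35
eef_pos: [532.3, 268.0, 231.0]
tool_rot: [3.142, -0.0, 2.026]
force: [0.0, -0.0, 0.2]
width: 85.1
gripper_force: 0.0
clock: 2.55
eef_pos: [547.0, -252.8, 231.0]
tool_rot: [-3.142, 0.0, 1.095]
force: [0.6, -0.1, -0.5]
width: 85.2
gripper_force: 0.0
clock: 2.85
eef_pos: [497.8, -337.2, 231.8]
tool_rot: [3.141, 0.006, 0.93]
force: [-0.1, -0.5, 0.2]
width: 72.8
gripper_force: 0.0
t 2.85 at [ 497.8 -337.2  231.8] [180.    0.3  53.3] w 72.8 F [-0.1 -0.5  0.2] q [ 0.21  0.61  0.55  1.67 -0.37  0.96  0.25]
shift in present axes [-87.   32.2  54.6] in target axes [-102.8   31.6    3. ] turn [ 0.003  0.53  -0.007]
```

```bash
python3 nudge.py '[[-29,10.7,18,0,0,0,60],[-29,10.7,18,0,0,0,60],[-29,10.7,18,0,0,0,60],[0,0,0,0,0.1325,0,60],[0,0,0,0,0.1325,0,60],[0,0,0,0,0.1325,0,60],[0,0,0,0,0.1325,0,60],[0,0,0,0,0,0,60]]'
python3 - <<'E'
from go import *
plan([471.4,-426.5,177.8],target(53.7,30));plan([495.1,-394.3,108.5],target(53.7,30))
s=ctrl.get_image('side');w=ctrl.get_image('wrist');cv2.imwrite('pics/side1.png',s);cv2.imwrite('pics/wrist1.png',w)
b=np.zeros((600,640,3),np.uint8);b[:320]=cv2.resize(s[100:260,200:520],None,fx=2,fy=2,interpolation=cv2.INTER_CUBIC);b[325:]=w[125:400]
cv2.imwrite('pics/b1.png',b)
E
```

```text
clock: 3.65
eef_pos: [472.9, -423.6, 174.5]
tool_rot: [-3.137, -0.528, 0.93]
force: [-1.1, -1.0, -1.2]
width: 59.7
gripper_force: 0.0
t 3.65 at [ 472.9 -423.6  174.5] [-179.7  -30.3   53.3] w 59.7 F [-1.1 -1.  -1.2] q [ 0.83  0.79  0.21  1.54 -0.71  1.16  0.76]
shift in present axes [-1.1  0.5 -4.5] in target axes [-1.2  0.5 -4.5] turn [-0.001 -0.004 -0.006]
t 3.65 at [ 472.9 -423.6  174.5] [-179.7  -30.3   53.3] w 59.7 F [-1.1 -1.  -1.2] q [ 0.83  0.79  0.21  1.54 -0.71  1.16  0.76]
shift in present axes [-1.5  0.7 75.5] in target axes [-1.2  0.6 75.5] turn [-0.001 -0.004 -0.006]
```

View pics/b1.png

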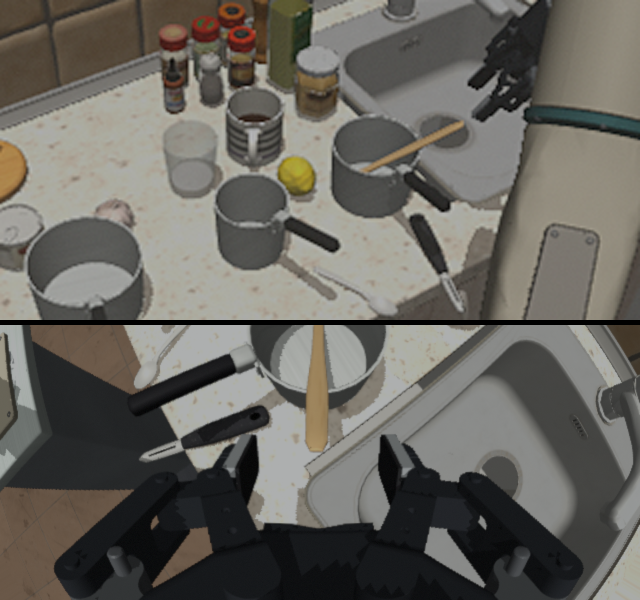

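The side crop now shows all three pans clear of the arm, with the spatula's top at about (462,125) in the crop. In the wrist view the spatula runs down column 318, midway between the fingers at 240 and 395, so the tool is aligned and I can go in.

```bash
python3 nudge.py '[[-1.2,0.6,25,0,0,0,60],[0,0,25,0,0,0,60],[0,0,25,0,0,0,45],[0,0,0,0,0,0,30],[0,0,0,0,0,0,0],[0,0,0,0,0,0,0],[0,0,0,0,0,0,0],[0,0,0,0,0,0,0],[0,0,0,0,0,0,0]]'
python3 - <<'E'
from meas import *
from go import *
plan([495.1,-394.3,300],target(53.7,30))
img=cv2.imread('pics/side1.png')
for k,c,R,z,hz,L in [('L',(567,113),72.5,92,127,190),('M',(543,-328),60.5,94,126.5,168),('S',(542,-121),48.5,96,127,151)]:
    f,e=circ('side',img,c,R,z);print(k,f.round(1),round(e,2))
    print(handle('side',img,f[:2],hz,L,60))
E
```

```text
clock: 4.65
eef_pos: [501.0, -389.8, 113.1]
tool_rot: [3.14, -0.531, 0.943]
force: [1.5, 1.8, 3.8]
width: 15.0
gripper_force: 58.4
t 4.65 at [ 501.  -389.8  113.1] [179.9 -30.4  54. ] w 15.0 F [1.5 1.8 3.8] q [ 0.79  0.85  0.17  1.6  -0.77  1.02  0.81]
shift in present axes [  88.5   -1.8 -164.8] in target axes [  87.3   -2.1 -165.4] turn [-0.001 -0.007  0.005]
L [565.  109.7  72.7] 0.73
[]
M [ 541.6 -329.8   60.5] 1.14
[(np.int32(162), array([413., 196.]), np.float64(172.0), array([ 376.1, -307.1]), np.float64(172.2))]
S [ 540.9 -123.3   48.7] 0.84
[]
```

The grasp holds (opening 15 mm, 58 N). The side view puts the pan centres within 3 to 5 mm of the scene view. Next I lift the spatula, then turn it towards upright and bring it inwards.

```bash
python3 nudge.py '[[8,0,-13.7,0,0,0,0],[15,0,-25.7,0,0,0,0],[18.5,0,-31.7,0,0,0,0],[18.5,0,-31.7,0,0,0,0],[18.5,0,-31.7,0,0,0,0],[18.5,0,-31.7,0,0,0,0],[18.5,0,-31.7,0,0,0,0],[0,-30,0,0,0,0,0],[0,-30,0,0,0,0,0],[0,-30,0,0,0,0,0],[0,-20,0,0,0,0,0]]'
python3 nudge.py '[[0,0,0,0,-0.09,0,0],[0,0,0,0,-0.11,0,0],[0,0,0,0,-0.11,0,0],[0,0,0,0,-0.11,0,0],[0,0,0,0,-0.11,0,0],[20,0,0,0,0,-0.0388,0],[40,0,0,0,0,-0.0777,0],[40,0,0,0,0,-0.0777,0],[40,0,0,0,0,-0.0777,0]]'
python3 - <<'E'
from go import *
plan([470,257,333],target(120.8,-10))
E
```

```text
clock: 5.75
eef_pos: [408.6, -324.8, 342.0]
tool_rot: [3.142, -0.528, 0.94]
force: [-0.1, -1.0, 0.5]
width: 15.0
gripper_force: 59.1
clock: 6.65
eef_pos: [482.2, -203.2, 341.5]
tool_rot: [3.141, -0.002, 1.217]
force: [0.4, -0.2, 1.0]
width: 15.2
gripper_force: 59.1
t 6.65 at [ 482.2 -203.2  341.5] [ 1.80e+02 -1.00e-01  6.97e+01] w 15.2 F [ 0.4 -0.2  1. ] q [ 0.14  0.34  0.28  1.72 -0.11  1.1   0.11]
shift in present axes [ 427.4 -170.9    9.3] in target axes [396.9 225.1 -61.4] turn [-0.076 -0.165 -0.889]
```

```bash
python3 nudge.py '[[43,0,0,0,0,-0.082,0],[43,0,0,0,0,-0.082,0],[43,0,0,0,0,-0.082,0],[43,0,0,0,0,-0.082,0],[43,0,0,0,0,-0.082,0],[43,0,0,0,0,-0.082,0],[43,0,0,0,0,-0.082,0],[43,0,0,0,0,-0.082,0],[43,0,0,0,0,-0.082,0],[35,0,0,0,0,-0.08,0]]'
python3 nudge.py '[[20,0,0,0,0,-0.04,0],[0,0,0,0,-0.085,0,0],[0,0,0,0,-0.085,0,0],[0,0,0,0,0,0,0]]'
python3 - <<'E'
from go import *
plan([470,257,333],target(120.8,-10))
a=ctrl.get_image('scene');s=ctrl.get_image('side');w=ctrl.get_image('wrist')
for n,i in(('scene',a),('side',s),('wrist',w)): cv2.imwrite(f'pics/{n}2.png',i)
b=np.zeros((600,800,3),np.uint8);b[:300,:480]=cv2.resize(a[20:220,150:470],None,fx=1.5,fy=1.5);b[300:,:480]=cv2.resize(s[170:370,60:380],None,fx=1.5,fy=1.5);b[:400//2,480:]=cv2.resize(w,(320,200))
cv2.imwrite('pics/b2.png',b)
E
```

```text
clock: 7.65
eef_pos: [478.3, 208.7, 341.5]
tool_rot: [3.141, -0.003, 2.037]
force: [-0.2, 0.5, -0.1]
width: 15.1
gripper_force: 59.1
clock: 8.05
eef_pos: [469.1, 226.1, 340.9]
tool_rot: [-3.141, 0.169, 2.077]
force: [0.1, 1.1, 0.1]
width: 15.2
gripper_force: 59.0
t 8.05 at [469.1 226.1 340.9] [-179.9    9.7  119. ] w 15.2 F [0.1 1.1 0.1] q [-0.6   0.33 -0.02  1.72  0.19  1.11 -0.2 ]
shift in present axes [27.6 15.8  3.3] in target axes [27.1 16.6  3.3] turn [-0.006 -0.006 -0.031]
```

View pics/b2.png

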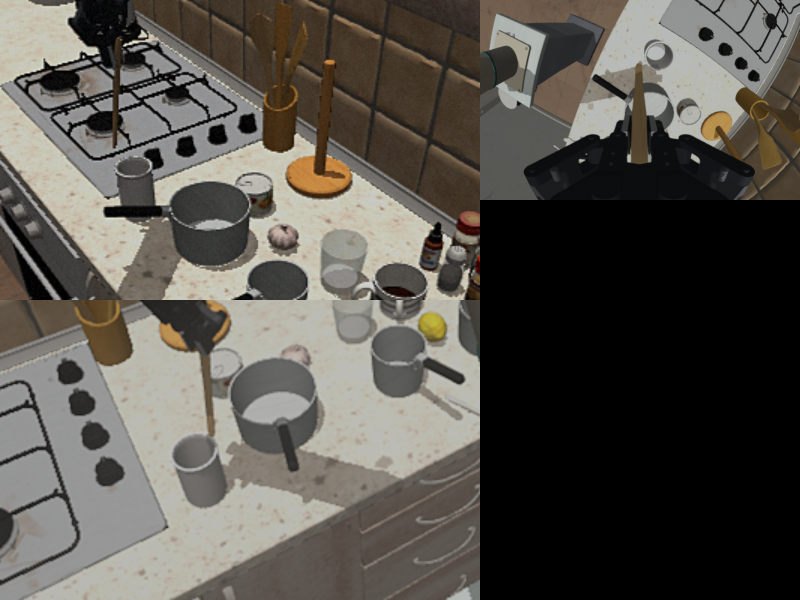

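The crops show the spatula hanging nearly upright. Its foot is at scene (226,117) and side (200,259), and the jar rim in the side view is at about (191,273). Next I triangulate the foot and check the jar in both views.

Run:
```python
from meas import *
p=tri('scene',(226,116.7),'side',(200,258.7));print('foot',p[0].round(1),p[1].round(1))
for n in('scene','side'):
    f,e=circ(n,cv2.imread(f'pics/{n}2.png'),(502,274),33,112,7);print(n,f.round(1),e.round(2))
    f,e=circ(n,cv2.imread(f'pics/{n}2.png'),(566.5,112),72.5,92,7);print(n,'L',f.round(1),e.round(2))
img=cv2.imread('pics/side2.png');print(handle('side',img,(566,112),127,190,60))
```

```text
foot [456.5 246.1 187.7] 1.3
scene [500.7 274.6  33.7] 0.66
scene L [567.8 115.2  73.5] 0.86
side [498.8 270.1  33.8] 0.52
side L [565.8 108.9  72.4] 0.83
[]
```

Run:
```python
from go import *
s=ctrl.read_state();R=Rn.from_euler('xyz',s['tool_rot']).inv()
print(R.apply([40.2,31.5,0]).round(2),R.apply([0,0,-176]).round(2))
```

```text
[ 8.29 50.37 -1.43] [2.9600e+01 6.0000e-02 1.7349e+02]
```

```bash
python3 nudge.py '[[2.8,16.8,-0.5,0,0,0,0],[2.8,16.8,-0.5,0,0,0,0],[2.8,16.8,-0.5,0,0,0,0],[0,0,0,0,0,0,0],[5,0,29,0,0,0,0],[5,0,29,0,0,0,0],[3.4,0,20,0,0,0,0],[0,0,0,0,0,0,0]]'
python3 - <<'E'
from go import *
plan([0,0,0],target(0))
a=ctrl.get_image('scene');s=ctrl.get_image('side')
for n,i in(('scene',a),('side',s)): cv2.imwrite(f'pics/{n}3.png',i)
b=np.zeros((600,400,3),np.uint8);b[:300]=cv2.resize(a[80:180,180:313],(400,300),interpolation=cv2.INTER_CUBIC);b[300:]=cv2.resize(s[210:310,130:263],(400,300),interpolation=cv2.INTER_CUBIC)
cv2.imwrite('pics/b3.png',b)
E
```

```text
clock: 9.0
eef_pos: [509.0, 252.9, 259.5]
tool_rot: [-3.135, 0.17, 2.071]
force: [-0.4, -0.8, -0.1]
width: 15.3
gripper_force: 59.1
t 9.0 at [509.  252.9 259.5] [-179.6    9.8  118.6] w 15.3 F [-0.4 -0.8 -0.1] q [-0.61  0.49 -0.01  1.71  0.21  0.98 -0.24]
shift in present axes [  65.7 -566.2  255.9] in target axes [-509.   252.9  259.5] turn [0.172 0.112 2.064]
```

View pics/b3.png

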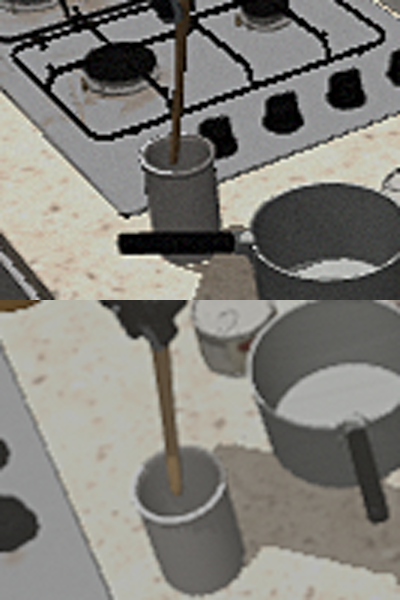

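Both views show the foot inside the jar's mouth, near its centre. Now I lower it to the floor and release.

```bash
python3 nudge.py '[[4.2,0,24.6,0,0,0,0],[4.2,0,24.6,0,0,0,0],[4.2,0,24.6,0,0,0,0],[2,0,11.8,0,0,0,0],[0.7,0,4,0,0,0,0],[0,0,0,0,0,0,0]]'
python3 nudge.py '[[0.7,0,4,0,0,0,0],[0,0,0,0,0,0,0]]'
```

```text
clock: 9.7
eef_pos: [511.2, 256.0, 171.9]
tool_rot: [3.14, 0.17, 2.072]
force: [-0.3, 0.8, -0.1]
width: 15.3
gripper_force: 59.1
clock: 9.9
eef_pos: [511.0, 256.1, 167.7]
tool_rot: [3.14, 0.17, 2.072]
force: [-0.3, 0.6, 0.3]
width: 15.3
gripper_force: 59.1
```

```bash
python3 nudge.py '[[0.7,0,4,0,0,0,0],[0,0,0,0,0,0,0],[0,0,0,0,0,0,40],[0,0,0,0,0,0,50],[0,0,0,0,0,0,50],[0,0,0,0,0,0,50],[0,0,-15,0,0,0,50],[0,0,-30,0,0,0,50],[0,0,-40,0,0,0,50],[0,0,-40,0,0,0,50],[0,0,-30,0,0.085,0,50],[0,0,0,0,0.085,0,50]]'
python3 - <<'E'
from meas import *
from go import *
plan([0,0,0],target(0))
s=ctrl.get_image('side');a=ctrl.get_image('scene')
cv2.imwrite('pics/side4.png',s);cv2.imwrite('pics/scene4.png',a)
for n,i in(('scene',a),('side',s)):
    h=cv2.cvtColor(i,cv2.COLOR_BGR2HSV);m=cv2.inRange(h,(8,70,60),(22,200,255))
    c=proj(n,[500,272,150]);m[:,:int(c[0]-40)]=0;m[:,int(c[0]+40):]=0;m[int(c[1])+60:]=0;m[:max(0,int(c[1])-60)]=0
    k,l,st,ce=cv2.connectedComponentsWithStats(m);print(n,c.round(),[(st[j].tolist()) for j in range(1,k) if st[j,4]>25])
E
```

```text
clock: 11.1
eef_pos: [499.0, 282.7, 320.6]
tool_rot: [3.132, -0.005, 2.077]
force: [0.4, -0.2, -0.3]
width: 49.9
gripper_force: 0.0
t 11.1 at [499.  282.7 320.6] [179.5  -0.3 119. ] w 49.9 F [ 0.4 -0.2 -0.3] q [-0.51  0.42 -0.08  1.62  0.03  1.09 -0.09]
shift in present axes [  -6.9 -576.5  315.1] in target axes [-499.   282.7  320.6] turn [ 1.000e-03 -1.300e-02  2.077e+00]
scene [237. 120.] []
side [185. 260.] [[180, 199, 24, 5, 88], [193, 225, 8, 56, 273]]
```

```bash
python3 nudge.py '[[0,-16,0,0,0,0,50],[0,-16,0,0,0,0,50],[-39,0,0,0,0,0.0716,50],[-39,0,0,0,0,0.0716,50],[-39,0,0,0,0,0.0716,50],[-39,0,0,0,0,0.0716,50],[-39,0,0,0,0,0.0716,50],[-39,0,0,0,0,0.0716,50],[-39,0,0,0,0,0.0716,50],[-39,0,0,0,0,0.0716,50],[-39,0,0,0,0,0.0716,50],[-39,0,0,0,0,0.0716,50]]'
python3 nudge.py '[[-39,0,0,0,0,0.0716,50],[-39,0,0,0,0,0.0716,50],[-39,0,0,0,0,0.0716,50],[-39,0,0,0,0,0.0716,50],[-39,0,0,0,0,0.0716,50],[-39,0,0,0,0,0.0716,50],[0,0,0,0,0,0.13,50],[0,0,0,0,0,0.13,50],[0,0,0,0,0,0.13,50],[0,0,0,0,0,0.13,50]]'
python3 nudge.py '[[0,0,0,0,0,0.13,50],[0,0,0,0,0,0.13,50],[0,0,0,0,0,0.13,50],[0,0,0,0,0,0.13,50],[0,0,0,0,0,0,50]]'
python3 - <<'E'
from meas import *
from go import *
t=onz('side',(255.3,282),127);print(t, np.degrees(np.arctan2(t[1]-109,t[0]-565.8)))
plan([433.3,-315.6,190],target(-7))
w=ctrl.get_image('wrist');cv2.imwrite('pics/wrist5.png',w)
# where the wrist camera should see the believed handle points
c=ctrl.calibration('wrist');H=np.array(c['hand_eye']);s=ctrl.read_state();R=Rn.from_euler('xyz',s['tool_rot'])
for nm,r,z in(('wall',62,98),('grip',115,112),('tip',168,126.5)):
    a=np.radians(173);P=np.array([542.5+r*np.cos(a),-329+r*np.sin(a),z])
    q=np.linalg.inv(H)@np.r_[R.inv().apply(P-s['eef_pos']),1];th=np.arctan2(np.hypot(q[0],q[1]),q[2]);ph=np.arctan2(q[1],q[0])
    print(nm,c['cx']+c['fx']*th*np.cos(ph),c['cy']+c['fy']*th*np.sin(ph))
m=(w.max(2)<50).astype(np.uint8);k,l,st,ce=cv2.connectedComponentsWithStats(m)
for i in range(1,k):
    if st[i,4]>400:print(st[i].tolist(),ce[i].round())
E
```

```text
clock: 12.4
eef_pos: [537.3, -112.9, 314.4]
tool_rot: [-3.139, 0.002, 1.354]
force: [0.8, 0.3, -0.2]
width: 50.1
gripper_force: 0.0
clock: 13.4
eef_pos: [448.6, -325.5, 314.4]
tool_rot: [-3.14, 0.003, 0.402]
force: [-0.1, -0.1, 0.1]
width: 49.7
gripper_force: 0.0
clock: 13.9
eef_pos: [448.8, -325.4, 314.4]
tool_rot: [3.141, 0.004, -0.113]
force: [0.1, 0.5, -0.1]
width: 50.0
gripper_force: 0.0
[381.32870448 157.97680658 127.        ] 165.13110169307285
t 13.9 at [ 448.8 -325.4  314.4] [180.    0.2  -6.5] w 50.0 F [ 0.1  0.5 -0.1] q [ 0.18  0.46  0.61  1.68 -0.29  1.09 -0.82]
shift in present axes [-16.   -8.  124.5] in target axes [-16.6  -7.8 124.4] turn [0.    0.004 0.01 ]
wall 311.7182923522779 140.82134580998988
grip 311.0572855154986 187.94988742235083
tip 310.49535085959883 235.35179232988673
[306, 147, 33, 90, 1831] [319. 187.]
[161, 166, 29, 69, 838] [174. 201.]
[35, 190, 10, 60, 474] [ 40. 220.]
[61, 220, 515, 180, 52516] [314. 337.]
```

```bash
cat > wr.py <<'E'
from go import *
def setup():
    c=ctrl.calibration('wrist');s=ctrl.read_state();return c,np.array(c['hand_eye']),s['eef_pos'],Rn.from_euler('xyz',s['tool_rot'])
def wz(S,uv,z):
    c,H,p,R=S;dx,dy=uv[0]-c['cx'],uv[1]-c['cy'];r=np.hypot(dx,dy);t=r/c['fx']
    d=R.apply(H[:3,:3]@np.array([np.sin(t)*dx/r,np.sin(t)*dy/r,np.cos(t)]));o=p+R.apply(H[:3,3])
    return o+d*(z-o[2])/d[2]
def black(w,uv,th=50):
    m=(w.max(2)<th).astype(np.uint8);k,l,st,ce=cv2.connectedComponentsWithStats(m)
    i=min((j for j in range(1,k) if 400<st[j,4]<6000),key=lambda j:np.hypot(*(ce[j]-uv)));return l==i,st[i],ce[i]
E
python3 - <<'E'
from wr import *
S=setup();w=cv2.imread('pics/wrist5.png');m,st,ce=black(w,(319,187))
v,u=np.nonzero(m)
A=wz(S,(u[v<v.min()+12].mean(),v.min()+6),103);B=wz(S,(u[v>v.max()-12].mean(),v.max()-6),125)
M=wz(S,ce,114);print(u[v<v.min()+12].mean(),u[v>v.max()-12].mean(),A,B,M,np.degrees(np.arctan2(*(B-A)[1::-1])))
print(S[2],[np.hypot(*(q[:2]-[542.5,-329])).round(1) for q in(A,B,M)])
E
```

```text
329.6292134831461 311.3884892086331 [ 465.14616527 -340.553505    103.        ] [ 381.71568582 -310.23626047  125.        ] [ 429.30851163 -323.95444714  114.        ] 160.0296996629937
[ 448.87629002 -325.51262213  314.64508538] [np.float64(78.2), np.float64(161.9), np.float64(113.3)]
```

The handle is not where it was at first, so the pan may have shifted while I drew the spatula out. I'll measure it again.

Run:
```python
from meas import *
for n in('scene4','side4'):
    img=cv2.imread(f'pics/{n}.png')
    for c in [(542,-329),(540,-345)]:
        f,e=circ(n[:-1],img,c,60.5,94,14);print(n,f.round(1),round(e,2))
    print(handle(n[:-1],img,f[:2],126.5,168,60))
    f,e=circ(n[:-1],img,(541.5,-122),48.5,96);print('S',f.round(1),round(e,2),handle(n[:-1],img,f[:2],127,151,60))
img=cv2.imread('pics/scene4.png');cv2.imwrite('pics/c.png',cv2.resize(img[180:335,270:450],None,fx=3,fy=3,interpolation=cv2.INTER_CUBIC))
```

```text
scene4 [ 543.3 -328.8   61. ] 0.55
scene4 [ 543.3 -328.8   61. ] 0.52
[(np.int32(100), array([415., 214.]), np.float64(135.0), array([ 659.7, -270.9]), np.float64(26.4)), (np.int32(362), array([346., 279.]), np.float64(171.0), array([ 378. , -311.2]), np.float64(173.9))]
S [ 542.1 -120.6   49.4] 0.63 [(np.int32(243), array([303., 224.]), np.float64(154.0), array([ 395.9, -153.2]), np.float64(-167.4))]
side4 [ 533.7 -344.5   57.8] 3.91
side4 [ 532.3 -359.8   58.7] 5.31
[]
S [ 540.7 -123.2   48.8] 0.76 []
```

View pics/c.png

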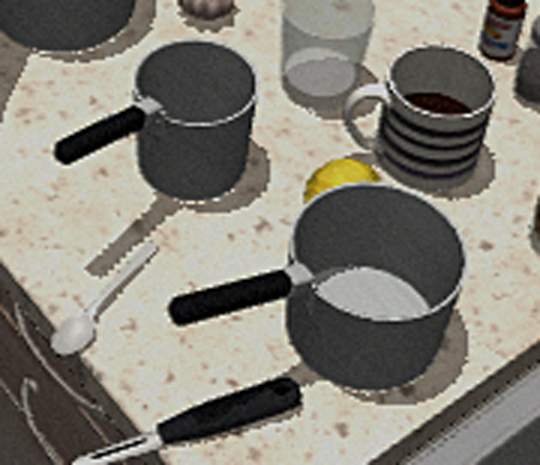

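The crop shows that neither the medium pan nor its handle has moved. The wrist blob probably merged the handle with the black peeler beside it, so I'll check its row extents.

Run:
```python
from wr import *
S=setup();w=cv2.imread('pics/wrist5.png');g=w.max(2)
for r in range(130,245,8): print(r,' '.join('%3d'%x for x in g[r,290:350:2]))
```

```text
130  65  65  65  65  66  65  67  68  75  77  89  95 102  98  85  73  72  69  66  66  65  64  64  63  64  65  90 121 125 132
138 185 183 182 171 120 110  93  87  80  74  69  67  69  70  73  78  85  93 114 119 122 125 135 139 141 141 142 141 141 142
146 185 185 185 179 164 144 142 112 102 117 118 120 123 121 113 110 141 137 117  84  73  88 107 125 141 140 143 136 139 138
154 148 140 138 137 140 140 140 113 106 121 121 122 122 122 112 116 101  26  28  23   6   5  26  29  37 122 141 139 140 140
162 138 140 140 139 140 140 143 141  44  22  23  24  22  21  39 132  32  26  28  29  29  30  29  27 101 138 129 138 135 134
170 138 139 139 140 141 142 141 137  43  21  24  24  22  20  22  22  27  28  28  29  28  28  28  79 135 138 136 138 137 160
178 139 137 136 138 137 136 136 134  29  23  27  25  24  20  15  27  30  28  29  29  28  29  44 117 136 144 179 177 171 174
186 138 138 139 139 139 137 136 136  29  22  26  26  27  21  15  26  28  27  28  28  27  42 149 183 185 185 185 185 185 181
194 139 135 125 134 138 137 138 136  30  22  25  27  27  19  16  28  29  28  28  32  95 179 185 183 184 185 185 184 184 184
202 139 135 139 140 140 135 136 117  26  23  25  28  28  20  19  30  46  47  44 117 183 185 185 185 185 182 180 183 185 183
210 119 129 133 129 133 128 121 105  24  24  25  28  27  21  26  45  45  54 174 183 185 184 184 185 184 182 180 176 175 167
218  63  58  43  74 114 116 118 114  28  22  26  28  27  22 103 173 140 118 117 117 118 117 117 117 117 118 116 115 117 118
226  56  56  52  32 107 113 111 105  26  23  26  28  30  23  98 151 114 115 115 117 116 118 118 118 117 119 118 119 119 118
234  57  57  57  47 100 119 118 115  28  23  25  28  30  26 108 120 118 118 118 118 118 118 119 119 120 118 118 118 118 116
242  56  57  56  54  46 116 118 119 119 118 129 173 165 157 120 119 119 118 117 117 118 119 119 118 118 117 118 118 118 117
```

The handle's true columns are about 305 to 318 (centre 311.5), which matches the prediction of 311. The peeler was merged into the blob at its right. I descend and grip.

```bash
python3 nudge.py '[[-16.4,-7.9,35,0,0,0.01,50],[0,0,45,0,0,0,50],[0,0,45,0,0,0,50],[0,0,45,0,0,0,50],[0,0,35,0,0,0,50],[0,0,18,0,0,0,50],[0,0,0,0,0,0,30],[0,0,0,0,0,0,0],[0,0,0,0,0,0,0],[0,0,0,0,0,0,0],[0,0,0,0,0,0,0]]'
python3 - <<'E'
from go import *
plan([433.3,-315.6,91],target(-7))
E
```

```text
clock: 15.05
eef_pos: [434.0, -317.1, 93.6]
tool_rot: [3.141, -0.001, -0.123]
force: [-0.5, -0.3, -0.0]
width: 14.7
gripper_force: 59.4
t 15.05 at [ 434.  -317.1   93.6] [ 1.8e+02 -1.0e-01 -7.0e+00] w 14.7 F [-0.5 -0.3 -0. ] q [ 0.31  0.71  0.42  1.96 -0.51  0.57 -0.62]
shift in present axes [-0.8 -1.4  2.6] in target axes [-0.8 -1.4  2.6] turn [ 0.    -0.001 -0.   ]
```

```bash
python3 nudge.py '[[0,0,-6,0,0,0,0],[0,0,-10,0,0,0,0],[0,0,-20,0,0,0,0],[0,0,-30,0,0,0,0],[0,0,-35,0,0,0,0],[0,0,-35,0,0,0,0],[0,0,-28,0,0,0,0],[0,0,-10,0,0,0,0],[0,0,0,0,0,0,0]]'
python3 - <<'E'
from go import *
from meas import *
plan([433.3,-315.6,91],target(-7))
s=ctrl.read_state();print(s['torque'])
for n in('scene','side'):
    i=ctrl.get_image(n);cv2.imwrite(f'pics/{n}6.png',i)
    f,e=circ(n,i,(543,-330),60.5,94+168,12);print(n,f.round(1),round(e,2))
a=cv2.imread('pics/scene6.png');b=cv2.imread('pics/side6.png')
cv2.imwrite('pics/c6.png',np.hstack([cv2.resize(a[130:330,270:470],(400,400)),cv2.resize(b[40:240,300:500],(400,400))]))
E
```

```text
clock: 15.95
eef_pos: [433.9, -317.3, 268.1]
tool_rot: [3.141, -0.002, -0.123]
force: [0.1, -0.5, -3.8]
width: 15.0
gripper_force: 59.0
t 15.95 at [ 433.9 -317.3  268.1] [ 1.799e+02 -1.000e-01 -7.100e+00] w 15.0 F [ 0.1 -0.5 -3.8] q [ 0.18  0.48  0.6   1.8  -0.32  0.96 -0.78]
shift in present axes [ -1.3  -1.8 177.1] in target axes [ -0.8  -1.6 177.1] turn [ 0.001 -0.002 -0.001]
[ 0.04121005  0.31721311 -0.01947083]
scene [ 549.8 -325.5   60.3] 1.21
side [ 540.6 -337.1   64.5] 2.7
```

View pics/c6.png

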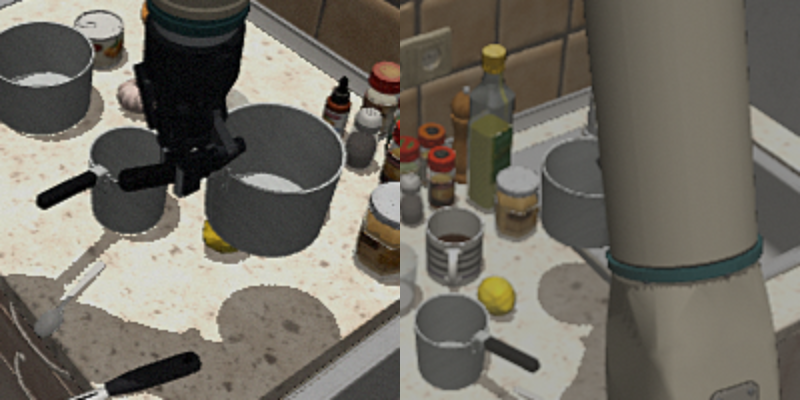

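The scene crop shows the medium pan hanging about level from the gripper, clear of everything. Next I carry it over the large pan and turn the handle.

```bash
python3 nudge.py '[[0,-14,0,0,0,0,0],[-0.6,-30,0,0,0,0,0],[-0.6,-36,0,0,0,0,0],[-0.6,-36,0,0,0,0,0],[-0.6,-36,0,0,0,0,0],[-0.6,-36,0,0,0,0,0],[-0.6,-36,0,0,0,0,0],[-0.6,-36,0,0,0,0,0],[-0.6,-36,0,0,0,0,0],[-0.6,-36,0,0,0,0,0],[-0.6,-28,0,0,0,0,0],[0,-14,0,0,0,0,0]]'
python3 nudge.py '[[0,0,0,0,0,-0.06,0],[0,0,0,0,0,-0.09,0],[0,0,0,0,0,-0.09,0],[0,0,0,0,0,-0.09,0],[0,0,0,0,0,-0.09,0],[0,0,0,0,0,-0.09,0],[0,0,0,0,0,-0.09,0],[0,0,0,0,0,-0.07,0],[0,0,0,0,0,0,0]]'
python3 - <<'E'
from go import *
from meas import *
plan([473.6,54.9,200],target(31.5))
s=ctrl.read_state();dz=s['eef_pos'][2]-93.6
for n in('scene','side'):
    i=ctrl.get_image(n);cv2.imwrite(f'pics/{n}7.png',i)
    f,e=circ(n,i,(567,112),60.5,94+dz,12);print(n,f.round(1),round(e,2))
E
```

```text
clock: 17.25
eef_pos: [472.1, 59.0, 265.4]
tool_rot: [-3.141, 0.004, -0.118]
force: [-0.4, 0.0, -3.8]
width: 14.8
gripper_force: 59.0
clock: 18.15
eef_pos: [472.8, 54.2, 266.1]
tool_rot: [-3.141, 0.002, 0.546]
force: [-0.0, -0.2, -3.1]
width: 14.9
gripper_force: 59.0
t 18.15 at [472.8  54.2 266.1] [-1.80e+02  1.00e-01  3.13e+01] w 14.9 F [-0.  -0.2 -3.1] q [-0.48  0.36  0.41  1.95 -0.18  0.87 -0.99]
shift in present axes [ 1.2 -0.1 66.1] in target axes [ 1.1 -0.1 66.1] turn [-0.001  0.002 -0.004]
scene [567.7 112.3  60.1] 1.57
side [564.1 110.6  60.1] 0.8
```

```bash
python3 nudge.py '[[0.5,0,12,0,0,0,0],[0.5,0,20,0,0,0,0],[0,0,20,0,0,0,0],[0,0,12,0,0,0,0],[0,0,4,0,0,0,0],[0,0,0,0,0,0,0]]'
python3 - <<'E'
from go import *
from meas import *
plan([473.6,54.9,200],target(31.5))
s=ctrl.read_state();dz=s['eef_pos'][2]-93.6;print(dz)
for n in('scene','side'):
    i=ctrl.get_image(n);cv2.imwrite(f'pics/{n}8.png',i)
    for z in(94+dz-4,94+dz):
        f,e=circ(n,i,(567,112),60.5,z,10);print(n,f.round(1),round(e,2))
    f,e=circ(n,i,(567,112),72.5,92,6);print('L',f.round(1),round(e,2))
E
```

```text
clock: 18.85
eef_pos: [474.2, 55.3, 198.4]
tool_rot: [-3.141, 0.001, 0.546]
force: [-0.5, 0.2, -3.3]
width: 15.4
gripper_force: 59.0
t 18.85 at [474.2  55.3 198.4] [-1.80e+02  1.00e-01  3.13e+01] w 15.4 F [-0.5  0.2 -3.3] q [-0.44  0.46  0.37  2.03 -0.25  0.7  -0.94]
shift in present axes [-0.7 -0.  -1.6] in target axes [-0.7 -0.  -1.6] turn [-0.     0.001 -0.004]
104.77257219486503
scene [571.4 116.4  60.1] 1.5
scene [567.8 112.2  60.4] 1.26
L [567.7 113.4  72.8] 1.19
side [570.1 110.4  60.6] 0.99
side [566.5 111.6  60.3] 0.86
L [562.  109.9  71.8] 1.29
```

Both cameras put the medium pan's rim within 2 mm of the large pan's centre, so I lower it.

```bash
python3 nudge.py '[[0,0,8,0,0,0,0],[0,0,15,0,0,0,0],[0,0,15,0,0,0,0],[0,0,15,0,0,0,0],[0,0,12,0,0,0,0],[0,0,8,0,0,0,0],[0,0,5,0,0,0,0],[0,0,0,0,0,0,0]]'
python3 nudge.py '[[0,0,5,0,0,0,0],[0,0,4,0,0,0,0],[0,0,3,0,0,0,0],[0,0,0,0,0,0,0]]'
```

```text
clock: 19.75
eef_pos: [474.4, 55.4, 120.4]
tool_rot: [-3.141, 0.001, 0.547]
force: [0.0, 0.2, -2.2]
width: 15.1
gripper_force: 59.0
clock: 20.15
eef_pos: [474.2, 55.4, 108.5]
tool_rot: [-3.141, 0.001, 0.547]
force: [-0.1, 0.0, -3.5]
width: 15.0
gripper_force: 59.0
```

```bash
python3 nudge.py '[[0,0,3,0,0,0,0],[0,0,2.5,0,0,0,0],[0,0,0,0,0,0,0]]'
python3 nudge.py '[[0,0,2,0,0,0,0],[0,0,0,0,0,0,0]]'
python3 nudge.py '[[0,0,2,0,0,0,0],[0,0,0,0,0,0,0]]'
```

```text
clock: 20.45
eef_pos: [474.2, 55.4, 103.0]
tool_rot: [-3.141, 0.001, 0.547]
force: [-0.5, 0.2, -4.0]
width: 14.9
gripper_force: 59.0
clock: 20.65
eef_pos: [474.4, 55.4, 101.1]
tool_rot: [-3.141, 0.0, 0.547]
force: [0.3, -0.2, -2.6]
width: 14.8
gripper_force: 59.0
clock: 20.85
eef_pos: [474.4, 55.4, 99.1]
tool_rot: [-3.142, 0.0, 0.547]
force: [-0.1, 0.7, -4.2]
width: 14.8
gripper_force: 59.0
```

```bash
python3 nudge.py '[[0,0,1.5,0,0,0,0],[0,0,0,0,0,0,0]]'
python3 nudge.py '[[0,0,1.5,0,0,0,0],[0,0,0,0,0,0,0]]'
```

```text
clock: 21.05
eef_pos: [474.5, 55.3, 97.8]
tool_rot: [3.142, -0.0, 0.547]
force: [-0.7, -0.3, -0.8]
width: 14.8
gripper_force: 59.3
clock: 21.25
eef_pos: [474.2, 55.1, 97.3]
tool_rot: [-3.141, -0.0, 0.546]
force: [-5.3, -1.6, 11.9]
width: 14.6
gripper_force: 61.1
```

Contact came at TCP z = 97.5, against an expected 97.6 fully seated. I release and head for the small pan.

```bash
python3 nudge.py '[[0,0,-0.7,0,0,0,0],[0,0,0,0,0,0,20],[0,0,0,0,0,0,40],[0,0,0,0,0,0,45],[0,0,0,0,0,0,45],[0,0,-20,0,0,0,45],[0,0,-40,0,0,0,45],[0,0,-45,0,0,0,45],[0,0,-45,0,0,0,45],[0,0,-40,0,0,0,45]]'
python3 - <<'E'
from go import *
from meas import *
c=np.array([541.5,-122]);a=np.radians(-167.4)
g=c+98*np.array([np.cos(a),np.sin(a)]);print(g)
plan([*g,230],target(12.6))
for n in('scene','side'):
    i=ctrl.get_image(n);cv2.imwrite(f'pics/{n}9.png',i)
    f,e=circ(n,i,(567,112),60.5,98,8);print(n,f.round(1),round(e,2),handle(n,i,f[:2],130,168,60))
    f,e=circ(n,i,(567,112),72.5,92,5);print('L',f.round(1),round(e,2))
    f,e=circ(n,i,(541.5,-122),48.5,96);print('S',f.round(1),round(e,2),handle(n,i,f[:2],127,151,60))
E
```

```text
clock: 22.25
eef_pos: [474.5, 55.3, 289.1]
tool_rot: [3.141, -0.001, 0.546]
force: [1.7, 0.9, -0.3]
width: 45.0
gripper_force: 0.0
[ 445.86015733 -143.37803766]
t 22.25 at [474.5  55.3 289.1] [ 1.80e+02 -1.00e-01  3.13e+01] w 45.0 F [ 1.7  0.9 -0.3] q [-0.5   0.33  0.44  1.91 -0.17  0.93 -1.  ]
shift in present axes [-127.7  154.9   59.1] in target axes [-71.3 187.7  59.1] turn [ 0.    -0.001  0.327]
scene [569.6 115.8  61.3] 0.91 [(np.int32(110), array([273., 118.]), np.float64(170.0), array([612.8, 276.7]), np.float64(75.0)), (np.int32(68), array([254., 126.]), np.float64(160.0), array([548.8, 270.5]), np.float64(97.7)), (np.int32(181), array([269., 174.]), np.float64(175.0), array([426.6,  22.4]), np.float64(-146.8))]
L [567.4 113.6  73.2] 0.78
S [ 542.1 -120.8   49.3] 0.68 [(np.int32(248), array([303., 225.]), np.float64(156.0), array([ 394.9, -153.8]), np.float64(-167.3))]
side [571.8 110.1  62.2] 1.15 []
L [565.4 109.7  73. ] 0.88
S [ 540.8 -123.    48.8] 0.89 []
```

```bash
python3 nudge.py '[[0,0,0,0,0,0.11,45],[0,0,0,0,0,0.11,45],[0,0,0,0,0,0.107,45],[-14.3,37.5,0,0,0,0,45],[-14.3,37.5,0,0,0,0,45],[-14.3,37.5,0,0,0,0,45],[-14.3,37.5,0,0,0,0,45],[-14.1,37.7,0,0,0,0,45],[0,0,0,0,0,0,45],[0,0,0,0,0,0,45]]'
python3 - <<'E'
from wr import *
plan([445.9,-143.4,95],target(12.6))
S=setup();w=ctrl.get_image('wrist');cv2.imwrite('pics/wrist10.png',w)
m,st,ce=black(w,(318,190));v,u=np.nonzero(m);print(st,ce)
for z,f in((104,.15),(113.5,.5),(123,.85)):
    r=int(v.min()+f*(v.max()-v.min()));uu=u[v==r];P=wz(S,(uu.mean(),r),z)
    d=P[:2]-[541.5,-122];print(r,uu.min(),uu.max(),P.round(1),np.hypot(*d).round(1),np.degrees(np.arctan2(d[1],d[0])).round(1))
E
```

```text
clock: 23.35
eef_pos: [445.2, -143.9, 286.4]
tool_rot: [-3.141, 0.001, 0.217]
force: [0.3, -0.1, 0.0]
width: 45.0
gripper_force: 0.0
t 23.35 at [ 445.2 -143.9  286.4] [-1.80e+02  1.00e-01  1.24e+01] w 45.0 F [ 0.3 -0.1  0. ] q [-0.17  0.34  0.57  1.94 -0.22  0.93 -0.85]
shift in present axes [  1.   -0.2 191.4] in target axes [  0.8  -0.3 191.4] turn [-0.001  0.001 -0.003]
[ 305  146   19   84 1164] [315.79467354 187.76116838]
158 310 323 [ 461.2 -138.2  104. ] 81.9 -168.6
187 309 322 [ 432.3 -143.6  113.5] 111.3 -168.8
216 308 322 [ 403.9 -149.3  123. ] 140.2 -168.8
```

```bash
python3 nudge.py '[[0.8,-2,30,0,0,0.012,45],[0,0,45,0,0,0,45],[0,0,45,0,0,0,45],[0,0,40,0,0,0,45],[0,0,20,0,0,0,45],[0,0,11,0,0,0,45],[0,0,0,0,0,0,30],[0,0,0,0,0,0,0],[0,0,0,0,0,0,0],[0,0,0,0,0,0,0],[0,0,0,0,0,0,0]]'
python3 nudge.py '[[0,0,-6,0,0,0,0],[0,0,-12,0,0,0,0],[0,0,-25,0,0,0,0],[0,0,-30,0,0,0,0],[0,0,-30,0,0,0,0],[0,0,-30,0,0,0,0],[0,0,-25,0,0,0,0],[0,0,-12,0,0,0,0],[0,0,0,0,0,0,0]]'
python3 - <<'E'
from go import *
from meas import *
plan([445.9,-143.4,95],target(12.6))
for n in('scene','side'):
    i=ctrl.get_image(n);cv2.imwrite(f'pics/{n}11.png',i)
    z=ctrl.read_state()['eef_pos'][2]
    f,e=circ(n,i,(542,-122),48.5,96+z-95,10);print(n,f.round(1),round(e,2))
E
```

```text
clock: 24.5
eef_pos: [446.6, -141.1, 96.7]
tool_rot: [3.141, -0.001, 0.208]
force: [-0.2, -0.3, 1.0]
width: 15.1
gripper_force: 60.9
clock: 25.4
eef_pos: [446.8, -141.5, 267.8]
tool_rot: [3.141, -0.003, 0.208]
force: [-0.5, -0.3, -1.4]
width: 14.9
gripper_force: 60.4
t 25.4 at [ 446.8 -141.5  267.8] [179.9  -0.2  11.9] w 14.9 F [-0.5 -0.3 -1.4] q [-0.18  0.36  0.57  1.97 -0.26  0.87 -0.83]
shift in present axes [ -1.9   1.5 172.8] in target axes [ -1.3   1.6 172.8] turn [ 0.001 -0.003 -0.012]
scene [ 543.6 -122.5   47.6] 1.43
side [ 538.  -120.3   48. ] 1.0
```

The pan is held and level, and matches where it should be in both views. I turn it 65.6° and carry it over the nest.

```bash
python3 nudge.py '[[0,0,0,0,0,-0.06,0],[0,0,0,0,0,-0.1,0],[0,0,0,0,0,-0.1,0],[0,0,0,0,0,-0.1,0],[0,0,0,0,0,-0.1,0],[0,0,0,0,0,-0.1,0],[0,0,0,0,0,-0.1,0],[0,0,0,0,0,-0.1,0],[0,0,0,0,0,-0.1,0],[0,0,0,0,0,-0.1,0],[0,0,0,0,0,-0.1,0],[0,0,0,0,0,-0.085,0]]'
python3 nudge.py '[[13,5,0,0,0,0,0],[27,9.6,0,0,0,0,0],[32,11.5,0,0,0,0,0],[32,11.5,0,0,0,0,0],[32,11.5,0,0,0,0,0],[27,9.6,0,0,0,0,0],[15,5,0,0,0,0,0],[0,0,0,0,0,0,0],[0,0,0,0,0,0,0]]'
python3 - <<'E'
from go import *
from meas import *
plan([547.5,18.7,200],target(77.5))
z=ctrl.read_state()['eef_pos'][2]
for n in('scene','side'):
    i=ctrl.get_image(n);cv2.imwrite(f'pics/{n}12.png',i)
    f,e=circ(n,i,(569,113),48.5,96+z-96.7,10);print(n,f.round(1),round(e,2))
E
```

```text
clock: 26.7
eef_pos: [445.2, -141.1, 264.7]
tool_rot: [-3.139, 0.0, 1.356]
force: [0.3, 0.0, -2.1]
width: 14.5
gripper_force: 60.5
clock: 27.6
eef_pos: [546.0, 17.9, 265.3]
tool_rot: [-3.14, 0.002, 1.351]
force: [-0.7, -1.2, -1.6]
width: 15.2
gripper_force: 60.4
t 27.6 at [546.   17.9 265.3] [-1.799e+02  1.000e-01  7.740e+01] w 15.2 F [-0.7 -1.2 -1.6] q [-0.24  0.45  0.23  1.77 -0.12  0.94 -0.18]
shift in present axes [ 1.2  1.4 65.3] in target axes [ 1.1  1.3 65.3] turn [-0.002  0.002 -0.001]
scene [565.9 115.1  46.6] 2.06
side [565.9 109.9  48.8] 0.63
```

```bash
python3 nudge.py '[[1.2,2.2,10,0,0,0,0],[0,0,18,0,0,0,0],[0,0,18,0,0,0,0],[0,0,12,0,0,0,0],[0,0,4,0,0,0,0],[0,0,0,0,0,0,0]]'
python3 - <<'E'
from go import *
from meas import *
plan([547.5,18.7,200],target(77.5))
z=ctrl.read_state()['eef_pos'][2]
for n in('scene','side'):
    i=ctrl.get_image(n);cv2.imwrite(f'pics/{n}13.png',i)
    f,e=circ(n,i,(569,113),48.5,96+z-96.7,8);print(n,f.round(1),round(e,2))
    f,e=circ(n,i,(569,113),60.5,98,6);print('M',f.round(1),round(e,2))
a=cv2.imread('pics/scene13.png');b=cv2.imread('pics/side13.png')
cv2.imwrite('pics/c13.png',np.hstack([cv2.resize(a[80:230,210:360],(400,400)),cv2.resize(b[150:300,160:310],(400,400))]))
E
```

```text
clock: 28.3
eef_pos: [548.9, 19.2, 203.5]
tool_rot: [-3.141, 0.0, 1.352]
force: [-0.5, -0.7, -1.9]
width: 14.9
gripper_force: 60.4
t 28.3 at [548.9  19.2 203.5] [-179.9    0.    77.5] w 14.9 F [-0.5 -0.7 -1.9] q [-0.23  0.53  0.21  1.84 -0.15  0.8  -0.16]
shift in present axes [-0.7 -1.3  3.5] in target axes [-0.8 -1.3  3.5] turn [-0.001  0.    -0.001]
scene [566.8 115.4  46. ] 1.48
M [569.5 115.1  61. ] 0.97
side [570.5 111.7  49. ] 0.61
M [566.1 111.8  60.3] 0.63
```

View pics/c13.png

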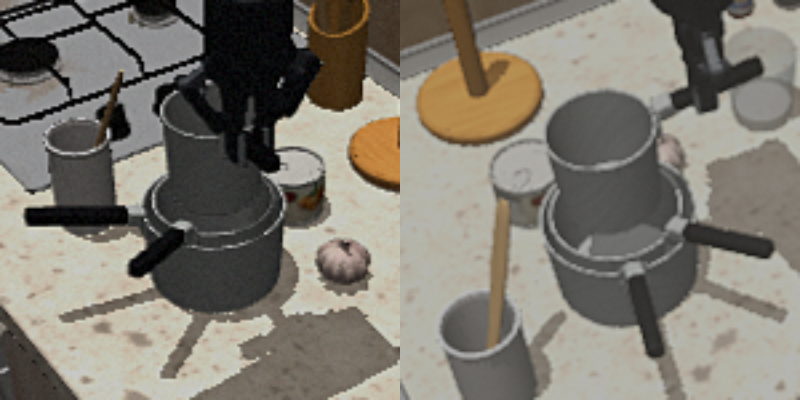

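Both crops show the small pan above the nest, with fits matching the medium rim within 1 mm. The medium pan sits flat with its handle clear, and the spatula stands in the jar. I lower the small pan.

```bash
python3 nudge.py '[[0,0,8,0,0,0,0],[0,0,15,0,0,0,0],[0,0,15,0,0,0,0],[0,0,15,0,0,0,0],[0,0,12,0,0,0,0],[0,0,8,0,0,0,0],[0,0,5,0,0,0,0],[0,0,0,0,0,0,0]]'
python3 nudge.py '[[0,0,5,0,0,0,0],[0,0,4,0,0,0,0],[0,0,3,0,0,0,0],[0,0,0,0,0,0,0]]'
python3 nudge.py '[[0,0,3,0,0,0,0],[0,0,0,0,0,0,0]]'
```

```text
clock: 29.2
eef_pos: [549.0, 19.5, 125.5]
tool_rot: [-3.141, 0.0, 1.353]
force: [1.0, -0.9, -2.0]
width: 14.9
gripper_force: 60.4
clock: 29.6
eef_pos: [549.0, 19.5, 113.6]
tool_rot: [-3.141, 0.0, 1.353]
force: [-0.6, 0.0, -2.3]
width: 14.9
gripper_force: 60.4
clock: 29.8
eef_pos: [549.1, 19.5, 110.7]
tool_rot: [-3.141, 0.0, 1.353]
force: [-0.1, -1.0, -1.2]
width: 14.8
gripper_force: 60.4
```

```bash
python3 nudge.py '[[0,0,2,0,0,0,0],[0,0,0,0,0,0,0]]'
python3 nudge.py '[[0,0,1.5,0,0,0,0],[0,0,0,0,0,0,0]]'
```

```text
clock: 30.0
eef_pos: [549.1, 19.6, 108.8]
tool_rot: [-3.141, 0.0, 1.353]
force: [-0.4, 0.2, -2.4]
width: 14.8
gripper_force: 60.4
clock: 30.2
eef_pos: [549.1, 19.6, 107.4]
tool_rot: [-3.141, 0.0, 1.353]
force: [-0.9, -0.3, -1.8]
width: 15.0
gripper_force: 60.4
```

```bash
python3 nudge.py '[[0,0,1.5,0,0,0,0],[0,0,0,0,0,0,0]]'
python3 nudge.py '[[0,0,1.5,0,0,0,0],[0,0,0,0,0,0,0]]'
```

```text
clock: 30.4
eef_pos: [549.1, 19.5, 105.8]
tool_rot: [-3.141, 0.0, 1.353]
force: [-0.1, 0.6, -2.4]
width: 15.0
gripper_force: 60.4
clock: 30.6
eef_pos: [549.3, 19.4, 104.8]
tool_rot: [3.141, -0.0, 1.352]
force: [-0.7, -0.2, 2.1]
width: 14.7
gripper_force: 60.9
```

```bash
python3 nudge.py '[[0,0,0.6,0,0,0,0],[0,0,-0.4,0,0,0,0],[0,0,0,0,0,0,20],[0,0,0,0,0,0,40],[0,0,0,0,0,0,45],[0,0,0,0,0,0,45],[0,0,-20,0,0,0,45],[0,0,-35,0,0,0,45],[0,0,-45,0,0,0,45],[0,0,-45,0,0,0,45],[0,0,-30,0,0,0,45]]'
python3 nudge.py '[[0,-35,0,0,0,0,45],[-30,-35,0,0,0,0,45],[-40,0,0,0,0,0,45],[-40,0,0,0,0,0,45],[-40,0,0,0,0,0,45],[-40,0,0,0,0,0,45],[0,0,0,0,0,0,45],[0,0,0,0,0,0,45]]'
python3 - <<'E'
from go import *
from meas import *
plan([0,0,0],target(77.5))
for n in('scene','side'):
    i=ctrl.get_image(n);cv2.imwrite(f'pics/{n}14.png',i)
    for k,R,z,hz,hr in(('L',72.5,92,127,190),('M',60.5,98,130.5,168),('S',48.5,104,135,151)):
        f,e=circ(n,i,(568,112),R,z,6);print(n,k,f.round(1),round(e,2),[h[2:] for h in handle(n,i,f[:2],hz,hr,60)])
    f,e=circ(n,i,(500,272),33,112,6);print(n,'jar',f.round(1))
a=cv2.imread('pics/scene14.png');b=cv2.imread('pics/side14.png')
cv2.imwrite('pics/c14.png',np.hstack([cv2.resize(a[80:230,210:360],(400,400)),cv2.resize(b[150:300,160:310],(400,400))]))
E
```

```text
clock: 31.7
eef_pos: [550.2, 19.5, 282.5]
tool_rot: [3.138, -0.001, 1.353]
force: [0.4, 0.7, 0.6]
width: 45.5
gripper_force: 0.0
clock: 32.5
eef_pos: [439.5, -151.5, 279.3]
tool_rot: [-3.142, -0.0, 1.35]
force: [0.3, 0.4, -1.0]
width: 44.8
gripper_force: 0.0
t 32.5 at [ 439.5 -151.5  279.3] [-180.    -0.    77.4] w 44.8 F [ 0.3  0.4 -1. ] q [ 0.04  0.31  0.3   1.95 -0.12  0.89  0.19]
shift in present axes [  51.5 -462.   279.3] in target axes [  52.8 -461.9  279.3] turn [-0.    -0.    -0.003]
scene L [566.2 112.8  72.7] 1.16 [(np.float64(181.0), array([623.2, 279.7]), np.float64(71.1)), (np.float64(166.0), array([549.6, 274.2]), np.float64(95.9)), (np.float64(189.0), array([387. , 155.4]), np.float64(166.6)), (np.float64(148.0), array([540.9, -28.2]), np.float64(-100.2)), (np.float64(167.0), array([428.2,  25.5]), np.float64(-147.7))]
scene M [568.3 114.5  60.5] 1.14 [(np.float64(173.0), array([619.7, 274.7]), np.float64(72.2)), (np.float64(160.0), array([547.1, 269.3]), np.float64(97.8)), (np.float64(154.0), array([538.4, -31.6]), np.float64(-101.5)), (np.float64(174.0), array([426.3,  21.8]), np.float64(-146.9))]
scene S [572.4 116.1  49. ] 0.53 [(np.float64(163.0), array([616. , 268.3]), np.float64(74.0)), (np.float64(154.0), array([543.1, 262.3]), np.float64(101.3)), (np.float64(161.0), array([535.2, -36. ]), np.float64(-103.7))]
scene jar [500.7 274.6  33.4]
side L [565.4 109.7  73. ] 0.79 []
side M [570.3 111.2  62.9] 1.24 []
side S [569.8 111.9  48.7] 0.69 []
side jar [498.7 270.5  33.6]
```

View pics/c14.png

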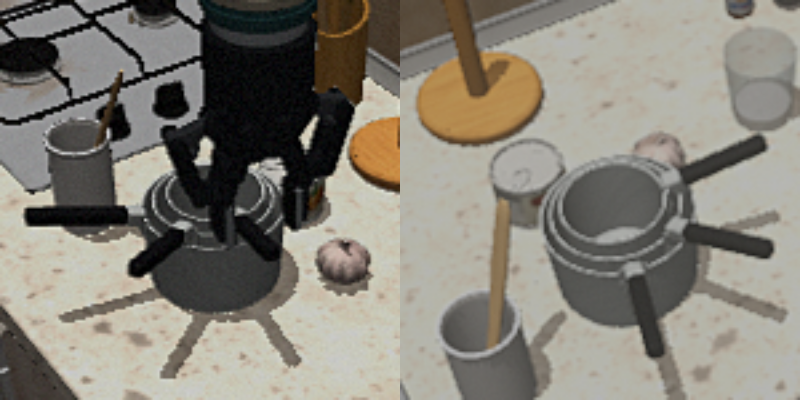

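The final views show all three pans nested flat, with handles fanned at about 167°, 213° and 257°. The spatula stands in the jar, neither the jar nor the large pan has moved, and the gripper is clear. I hand the job in.

```bash
python3 -c "
from cell import ctrl
print(ctrl.finish_job())"
```

```text
the job is handed in; nothing more can be done
None
```

The job is handed in at about 33 s of the 72 s allowed: the spatula stands in the jar and the three pans are nested flat, handles about 45° apart in one direction, though no verdict came back.

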